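# Open the party card box with its sticky key lock

### The job

Unlock the mint card box: turn the lilac clamp knob a quarter turn clockwise to free the keyhole cover and slide the cover fully open, then take the pink key from its wooden block, push it fully home into the keyhole past the sticky pins (wiggle it if it sticks), and turn it a quarter turn clockwise. The lock springs back, so finish while still gripping the key and holding it turned, for the host to lift the lid. Leave the tableware and the other things on the table where they are.

Things in the scene. Friction and masses are not known exactly. Their poses are not given: they have to be found in the camera images.
- cardbox: Mint-green metal card box, 200 (x) by 280 (y) by 90 mm high, fixed; origin: centre of its underside, z up, y along its width. Centred on its lid is an aluminium lock plate, 130 by 130 by 12 mm, top 102 mm above the table. On the plate, in the box's frame (mm): keyhole at (-30, -30), cover over it sliding towards +y, lilac clamp knob at (40, -1.5).
- keyhole (a point): Centre of the keyhole in the lock plate's top face; axes as the card box. A slot through the 12 mm plate, 19.5 mm long in the box's x, 6.5 mm wide in y, with 45 degree chamfers 4 mm wide round its upper edge. Below it the lock cylinder has a matching slot, 18.5 by 5.8 mm.
- lock_floor (a point): Floor of the cylinder's slot, 31 mm straight below the keyhole point: the key is home when its tip rests here; only then can it turn, and once turned it cannot be pulled out. Two sticky sprung pins press on the key's flat sides from 16 to 28 mm below the keyhole: a straight push past them takes up to about 17 N, about half that if the key is wiggled 1 mm sideways.
- plug (a joint): Lock cylinder, turned by the key about the vertical: 0 at rest (slot along the box's x), grows clockwise seen from above, stop at 1.6 rad. A spring (0.02 N m at 0, 0.08 at a quarter turn) turns it back whenever it is not held. The key has about 0.1 rad of play in the slot, so turn it that much farther.
- cover (a joint): Keyhole cover: 0 closed over the keyhole, slides to 0.060 m (fully open) along the box's +y; about 1 N of friction, stays where it is left. A brass bolt blocks it while the clamp knob is tight.
- cover_tab (a point): Centre of the upright pink tab on the dark-mint cover, 21 mm above the lock plate; axes as the card box. The tab is 28 mm (box x) by 10 mm (box y), from 6 to 32 mm above the lock plate. The cover itself is 46 (x) by 44 (y) by 5 mm.
- clamp (a joint): Lilac clamp knob: 0 to 0.25 at the start (tight), grows clockwise seen from above, stop at 1.6 rad. It draws the brass bolt out of the cover's path (11.5 mm per rad); the cover is free from about 1.0 rad. It stays where it is left (0.04 N m of friction).
- clamp_grip (a point): Grip point on the clamp knob's axis, 21 mm above the lock plate. The knob is an upright bar 36 mm long, 11 mm thick, up to 34.5 mm above the plate, on a 4 mm high disc 26 mm across. Its frame turns with it: x along the bar, y across its thickness (box axes at joint value 0).
- key: Steel key, thick pink bow, 75 mm long, 42 to 84 g, upright in the block. Origin: centre of its tip (lower end), z up. From the tip: bit to 14 mm, 16 mm wide in x, 4 mm thick in y (13 by 2.5 mm over the lowest 3 mm); round 5 mm shaft to 33 mm; bow to 75 mm, 36 mm wide in x, 12 mm thick in y. Half a turn about z gives the same key.
- key_bow (a point): Centre of the key's pink bow at gripping height, 56 mm above the tip; axes as the key.
- keyblock: Light wooden block, 60 (x) by 70 (y) by 45 mm high, fixed; origin under its centre. The key stands in its central slot (20 mm in x by 7 mm in y, open at the top), the bow's underside resting on the block's top, its tip 12 mm above the table.
- plate: Bystander, loose: white dinner plate, 230 mm across, 18 mm high, on a woven placemat; origin at the centre of its underside. Leave alone.
- cookie: Bystander, loose: round pink-iced cookie, 64 mm across, 14 mm high, on the cloth; origin at the centre of its underside. Leave alone.
- fork: Bystander, loose: steel fork lying flat, 180 mm long; origin at the centre of its underside. Leave alone.
- marker: Bystander, loose: black marker pen with lilac cap, 130 mm long, lying flat; origin at the centre of its underside. Leave alone.
- vase: Bystander, loose: tapered vase of pink flowers, 90 mm across, 210 mm high; origin at the centre of its underside. Leave alone.
- sundae: Bystander, loose: stemmed sundae glass with scoops, 84 mm across, 143 mm high; origin at the centre of its underside. Leave alone.
- candyjar: Bystander, loose: pale blue candy jar with white lid, 80 mm across, 86 mm high; origin at the centre of its underside. Leave alone.

How it is judged:
By the outcome, as a careful person would: the job done as asked, in the order asked, and still so for the second after the job is handed in, while the arm keeps its last pose, push and grip.
It also fails if it takes over 61 s, if anything falls off the work surface, if the arm or the gripper's body presses on something with over 40 N, if the wrist force passes 120 N, or if a joint passes its speed limit or range.

### The arm

A 6-joint arm with a two-finger parallel gripper is mounted at the origin on the work surface. World frame = base frame: x ahead of the robot, y to its left, z up, the work surface at z = 0. Lengths are in mm, angles in rad, forces in N, time in s.
With the tool pointing down it reaches from about 350 to 775 mm from the base axis. Payload 7.3 kg.
Tool frame: the origin (TCP) lies on the mounting face of the last link; the fingertips stand 178 mm ahead of it and the grasp point (between the pads) lies 159 mm ahead of it; z points along the fingers, y is the line along which they close (so a half turn about z gives the same grasp; the last joint's range is limited). The gripper opens to 92 mm and grips with 3 to 60 N. Pads are 19 mm wide; open, the fingers measure 130 mm over their backs; the gripper's body (75 mm by 190 mm) begins 47 mm behind the grasp point.
Start: joints at [1.068, 0.342, 1.524, -0, 1.275, -0.146], TCP at [183.349, 491.946, 404.741] pointing down, gripper open.
Joint ranges: [-2.53, 2.53], [-0.77, 2.02], [0.04, 2.7], [-1, 4.14], [0.28, 2.66], [-3.11, 3.11]. Speed limits (rad/s): [2.57, 2.57, 3.14, 3.14, 3.14, 3.14].

### API

Orientations are given as [roll, pitch, yaw] about the fixed x, y, z axes, in that order (R = Rz(yaw) Ry(pitch) Rx(roll)).
In Python, from plant import bot gives the robot as it stands.
- The arm moves only by the tool shift_gripper, called after "Emit:" by a JSON object that holds its "name" and its "arguments", one argument or row to a line. Schema: {"type":"object","properties":{"steps":{"type":"object","properties":{"finger_gap":{"type":"array","items":{"type":"number"},"minItems":1,"maxItems":5},"dx":{"type":"array","items":{"type":"number"},"minItems":1,"maxItems":5},"dy":{"type":"array","items":{"type":"number"},"minItems":1,"maxItems":5},"dz":{"type":"array","items":{"type":"number"},"minItems":1,"maxItems":5},"yaw":{"type":"array","items":{"type":"number"},"minItems":1,"maxItems":5}},"additionalProperties":false,"required":["finger_gap","dx","dy","dz","yaw"]},"only":{"type":"string"},"quiet":{"type":"boolean"},"lines":{"type":"string"}},"required":["steps"],"additionalProperties":false}. steps is an object with one list for each field, all of the same length, 1 to 5, a row being the entries at one place: finger_gap (the finger opening in mm), dx, dy, dz (the shift in mm), yaw (a turn about the tool's z in rad); each row is the pose to reach, as a shift and turn from the pose commanded when the call began, along the tool's axes at that moment; what a row does not reach only later rows make up. A row lasts 1/8 s, in which the tool goes at most 62.5 mm and 0.188 rad, less where a joint would pass 70% of its speed; a pose out of reach is approached as far as the arm can. The fingers move at their own pace and stop on an object; the grip force is fixed at half the most. Time passes only in rows, so rows that do not move let the fingers close. The tool returns the time, the measured TCP pose, the force, the opening and the grip force at its end. only (a regular expression) keeps the lines of the reply that match it, lines (a string "A,B") keeps lines A to B, and quiet returns only ok. Input that does not fit is refused with a message, and nothing moves.
- bot.get_obs(): the state, without advancing time (a new reading comes with each control period).
- bot.capture(name): name is "side" or "top" or "wrist"; returns a dict with "color" (420x560x3 uint8, red, green, blue), "K" (3x3 intrinsics, pixels), "R" (3x3) and "t" (3): a world point X has camera coordinates R X + t. Camera axes: x right, y down, z forward; pixel columns grow to the right and rows downward; lengths in mm; the calibration is good to about 2 mm. A picture is of the moment at which its call begins. There is no depth.
- bot.close_job(): hands the job in; it is judged then, once.
The state is a dict: "time": time; "joint_positions": joint angles; "dq": joint speeds; "tau": joint torques, N m; "tool_pos": TCP position; "tcp_rot": TCP orientation; "contact_force": force on the tool from outside, world axes, zero at the start; "moment": the same for the moment, N m; "grip_width": finger opening in mm; "finger_force": force on a finger pad.
Only numpy, scipy, OpenCV 4.12 (cv2) and the standard library are available. Lean on these libraries where they do the work, as an engineer would, in place of code of your own. Each camera call takes 0.05 s, during which the arm holds its last target. There are 200 camera calls.

## Working session

There is one attempt and no reset: what is moved stays moved. The work goes in short steps, Python scripts to look and compute and a tool call to move; the robot and the scene stay as the last step left them, time stands still between calls to the robot, and variables do not carry over. Pictures are saved under pics/ and viewed, at most 10 in all, crops included, and the job is handed in when it is done.

```bash
ls; mkdir -p pics; python3 - <<'E'
from plant import bot
import cv2,numpy as np
o=bot.get_obs();print({k:np.round(v,3).tolist() for k,v in o.items()})
for n in("top","side"):
    c=bot.capture(n);cv2.imwrite(f"pics/{n}0.png",c["color"][:,:,::-1]);np.savez(f"{n}0.npz",**c)
    print(n,c["K"].tolist(),np.round(c["R"],3).tolist(),np.round(c["t"],1).tolist())
E
```

```text
pics
plant.py
{'time': 0.0, 'joint_positions': [1.068, 0.343, 1.525, 0.0, 1.275, -0.146], 'dq': [-0.0, -0.002, -0.001, -0.001, -0.001, 0.002], 'tau': [0.001, -43.123, -24.423, 0.072, 0.056, -0.0], 'tool_pos': [183.288, 491.821, 404.044], 'tcp_rot': [-3.14, -0.0, 2.785], 'contact_force': [0.217, 0.435, -0.137], 'moment': [0.009, -0.013, 0.026], 'finger_force': 0.0, 'grip_width': 91.544}
top [[546.6111912579412, 0.0, 282.16891558462453], [0.0, 546.6111912579412, 213.78944014806922], [0.0, 0.0, 1.0]] [[-0.003, -1.0, 0.006], [-0.998, 0.003, -0.07], [0.07, -0.006, -0.998]] [-89.9, 568.6, 1837.0]
side [[461.8292071151198, 0.0, 276.5832916016077], [0.0, 461.8292071151198, 217.26892202623844], [0.0, 0.0, 1.0]] [[0.797, -0.604, -0.001], [-0.393, -0.516, -0.761], [0.459, 0.607, -0.649]] [-517.1, 258.4, 1158.7]
```

View pics/top0.png

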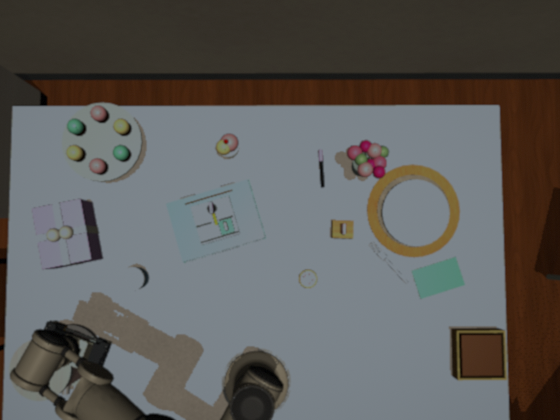

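View pics/side0.png

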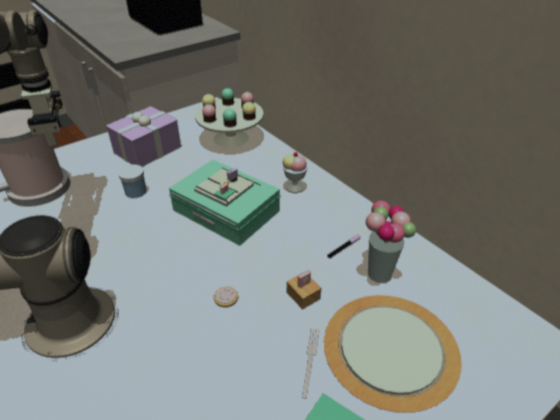

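The top view shows the card box around (217,218) px with its lock plate, and the key block at (343,229). The side view shows the box at (225,200) and the block at (304,290). I'll take a coarse fix of both first, then use the wrist camera.

```bash
cat > h.py <<'E'
import numpy as np,cv2
def ray(c,uv,z):
    "pixels (N,2) -> world points on plane height z"
    uv=np.atleast_2d(uv).astype(float)
    d=np.c_[uv,np.ones(len(uv))]@np.linalg.inv(c["K"]).T@c["R"]
    C=-c["R"].T@c["t"]
    return C+d*((z-C[2])/d[:,2])[:,None]
def proj(c,X):
    p=(np.atleast_2d(X)@c["R"].T+c["t"])@c["K"].T
    return p[:,:2]/p[:,2:]
def crop(c,x,y,w,h,s,f):
    im=c["color"][y:y+h,x:x+w,::-1]
    cv2.imwrite(f,cv2.resize(im,None,fx=s,fy=s,interpolation=cv2.INTER_CUBIC))
E
python3 - <<'E'
from h import *
a=dict(np.load("top0.npz"));b=dict(np.load("side0.npz"))
print(proj(a,[0,0,0]))
for n,uv,z in(("box",(217,218),102),("block",(343,229),45)):print(n,ray(a,uv,z).round())
A=cv2.resize(a["color"][170:270,160:270,::-1],None,fx=5,fy=5,interpolation=2)
B=cv2.resize(a["color"][205:255,320:368,::-1],None,fx=5,fy=5,interpolation=2)
out=np.zeros((500,800,3),np.uint8);out[:500,:550]=A;out[:250,550:790]=B
out[250:500,550:800]=cv2.resize(b["color"][262:312,280:330,::-1],None,fx=5,fy=5,interpolation=2)
cv2.imwrite("pics/c1.png",out)
E
```

```text
[[255.42520225 382.97580013]]
box [[549. 120. 102.]]
block [[ 515. -295.   45.]]
```

View pics/c1.png

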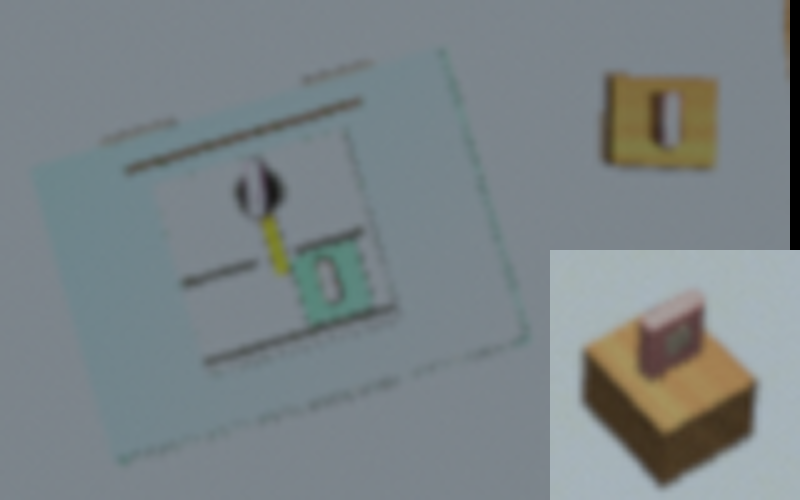

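The crop gives usable lid corners (crop px /5 + (160,170)), and the box is yawed by about 0.28 rad. The knob bar and tab lie roughly along box x, and the key's bow runs along world x. I'll move over the box for a wrist view.

Emit:
{"name": "shift_gripper", "arguments": {
  "steps": {"finger_gap": [92, 92, 92, 92, 92], "dx": [-55, -110, -165, -220, -275], "dy": [-26, -52, -78, -104, -130], "dz": [0, 0, 0, 0, 0], "yaw": [0, 0, 0, 0, 0]}
}}

```text
time: 0.72
tool_pos: [396.6, 272.5, 404.6]
tcp_rot: [3.142, -0.0, 2.785]
contact_force: [0.7, 1.0, -0.3]
grip_width: 92.0
finger_force: 0.0
```

```bash
cat >> h.py <<'E'
def go(x,y,z=None,yaw=None):
    "grasp-point target (world) -> shift in the tool's axes, turn about tool z"
    from plant import bot
    from scipy.spatial.transform import Rotation as S
    o=bot.get_obs();R=S.from_euler("xyz",o["tcp_rot"]).as_matrix()
    g=np.array(o["tool_pos"])+159*R[:,2]
    d=np.array([x,y,g[2] if z is None else z])-g
    t=0 if yaw is None else -((yaw-o["tcp_rot"][2]+np.pi/2)%np.pi-np.pi/2)
    print("grasp",g.round(1),"rot",np.round(o["tcp_rot"],3),"shift",(R.T@d).round(1),"turn",round(t,3),"q6",round(o["joint_positions"][5],2),"F",np.round(o["contact_force"],1))
E
python3 - <<'E'
from h import *
a=dict(np.load("top0.npz"))
P=ray(a,np.array([[35,165],[440,50],[525,342],[122,460]])/5+[160,170],90)[:,:2]
print(P.round(), P.mean(0))
for i,j in((0,1),(3,2)):
    v=P[i]-P[j];print(np.hypot(*v),np.arctan2(-v[0],v[1]))
c=P.mean(0)
go(c[0],c[1],245,np.pi+.277)
E
```

```text
[[600. 285.]
 [675.  20.]
 [483. -35.]
 [407. 227.]] [541.3632643  124.30843052]
275.1029878611772 0.2761734007284633
272.3855825052279 0.2815414927645495
grasp [396.6 272.5 245.6] rot [ 3.142 -0.     2.785] shift [-187.4  -88.3    0.5] turn -0.634 q6 -0.77 F [ 0.7  1.  -0.3]
```

Emit:
{"name": "shift_gripper", "arguments": {
  "steps": {"finger_gap": [92, 92, 92, 92, 92], "dx": [-50, -100, -150, -187, -187], "dy": [-24, -48, -72, -88, -88], "dz": [0, 0, 0, 0, 0], "yaw": [-0.16, -0.32, -0.48, -0.63, -0.63]}
}}

```text
time: 1.35
tool_pos: [541.6, 124.2, 403.8]
tcp_rot: [-3.141, -0.001, -2.871]
contact_force: [-0.1, -0.6, -0.1]
grip_width: 91.9
finger_force: 0.0
```

```bash
python3 - <<'E'
from h import *
from plant import bot
c=bot.capture("wrist");np.savez("w1.npz",**c)
print(c["K"][0,0],(-c["R"].T@c["t"]).round(1),c["R"].round(3).tolist())
go(541,124)
cv2.imwrite("pics/w1.png",c["color"][:,:,::-1])
E
```

```text
316.4652766273042 [470.6 106.2 383.3] [[-0.267, 0.964, -0.001], [0.927, 0.257, 0.272], [0.263, 0.072, -0.962]]
grasp [540.3 125.4 244.9] rot [ 3.141e+00 -2.000e-03 -2.872e+00] shift [-0.3 -1.5 -0. ] turn 0 q6 -1.75 F [-0.6  0.2  0.2]
```

View pics/w1.png

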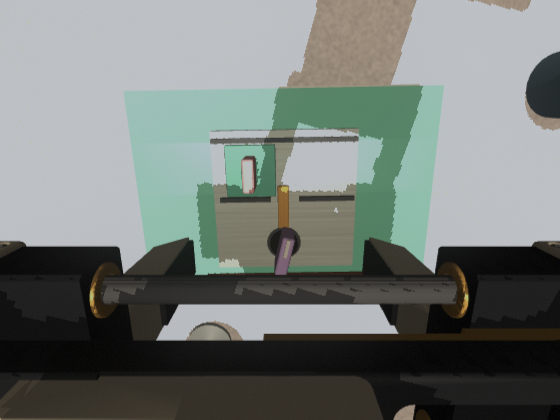

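The wrist view shows the plate corners near (211,130), (358,128), (355,267) and (220,268). The cover spans (225–275,145–196), with the tab at (248,175) and the knob bar from (289,230) to (281,275), turned slightly clockwise. Next I'll fit the box frame.

```bash
cat >> h.py <<'E'
def fit(Pb,Pw):
    "rigid 2D fit: yaw, origin"
    a=Pb.mean(0);b=Pw.mean(0);p=Pb-a;q=Pw-b
    yaw=np.arctan2((p[:,0]*q[:,1]-p[:,1]*q[:,0]).sum(),(p*q).sum())
    R=np.array([[np.cos(yaw),-np.sin(yaw)],[np.sin(yaw),np.cos(yaw)]])
    return yaw,b-R@a,R
E
python3 - <<'E'
from h import *
c=dict(np.load("w1.npz"))
P=ray(c,[[211,130],[358,128],[355,267.5],[220,269]],102)[:,:2]
B=np.array([[-65,-65],[-65,65],[65,65],[65,-65.]])
y,o,R=fit(B,P);print("plate",y,o,((P-o)@R).round(1).tolist())
cv=ray(c,[[225,145],[275,145],[274.5,196],[225,196]],107)[:,:2];print("cover",((cv-o)@R).round(1).tolist())
L=ray(c,[[126,93],[442,86]],90)[:,:2];print("lid",((L-o)@R).round(1).tolist())
hsv=cv2.cvtColor(c["color"],cv2.COLOR_RGB2HSV)
def show(x,y0,w,h):
    for r in range(y0,y0+h,6):print(r,[tuple(int(k) for k in hsv[r,cx]) for cx in range(x,x+w,5)])
show(270,228,38,50)
im=c["color"][120:280,200:370,::-1]
cv2.imwrite("pics/w1c.png",cv2.resize(im,None,fx=3.5,fy=3.5,interpolation=0))
E
```

```text
plate 0.2903594896053233 [543.52379945 133.28766299] [[-66.8, -64.0], [-65.9, 63.1], [66.8, 66.5], [65.8, -65.6]]
cover [[-54.2, -51.9], [-53.3, -8.9], [-8.1, -10.4], [-9.0, -54.9]]
lid [[-99.3, -138.5], [-99.5, 137.3]]
228 [(24, 42, 127), (25, 41, 117), (17, 85, 63), (161, 37, 55), (176, 31, 66), (24, 42, 128), (25, 44, 128), (24, 42, 127)]
234 [(20, 28, 54), (23, 39, 26), (8, 30, 34), (163, 42, 54), (165, 38, 54), (18, 27, 48), (25, 40, 122), (24, 43, 124)]
240 [(18, 32, 40), (23, 39, 26), (167, 35, 51), (159, 49, 126), (176, 36, 105), (10, 25, 31), (23, 40, 83), (24, 41, 123)]
246 [(23, 28, 36), (10, 28, 27), (161, 38, 53), (170, 38, 121), (160, 47, 125), (20, 28, 27), (26, 38, 106), (24, 41, 124)]
252 [(24, 39, 98), (30, 31, 25), (159, 48, 106), (19, 51, 149), (159, 50, 118), (12, 27, 48), (24, 39, 124), (23, 41, 123)]
258 [(26, 41, 125), (171, 33, 54), (160, 49, 125), (171, 39, 131), (175, 32, 88), (24, 41, 125), (24, 41, 125), (23, 41, 125)]
264 [(24, 42, 121), (165, 39, 52), (158, 48, 123), (159, 48, 121), (24, 40, 120), (27, 39, 123), (25, 40, 121), (25, 39, 123)]
270 [(70, 87, 126), (159, 48, 91), (158, 48, 121), (158, 51, 121), (71, 88, 124), (72, 90, 125), (70, 87, 126), (71, 88, 124)]
276 [(30, 23, 33), (30, 16, 32), (30, 24, 32), (30, 8, 33), (15, 16, 31), (15, 18, 29), (20, 23, 33), (20, 24, 32)]
```

View pics/w1c.png

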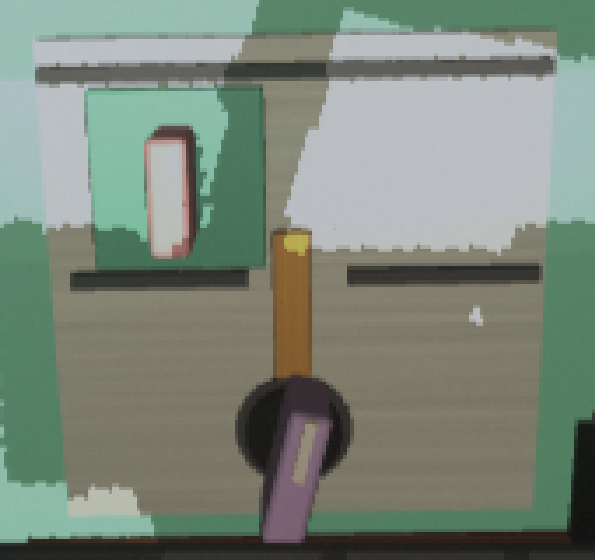

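```bash
python3 - <<'E'
from h import *
c=dict(np.load("w1.npz"));f=lambda p,z:ray(c,np.array(p)/3.5+[200,120]-.35,z)[:,:2]
P=f([[35,38],[556,32],[534,510],[68,516]],102)
B=np.array([[-65,-65],[-65,65],[65,65],[65,-65.]])
y,o,R=fit(B,P);print("plate",y,o,((P-o)@R).round(1).tolist())
b=lambda p,z:((f(p,z)-o)@R).round(1).tolist()
print("cover",b([[86,90],[263,87],[265,267],[96,270]],107))
print("tab",b([[147,138],[186,138],[190,255],[152,258]],134))
print("disc",b([[294.5,429]],106)); k=f([[316,414],[283,541]],136.5);print("bar",k,((k-o)@R).round(1).tolist())
v=k[1]-k[0];u=v/np.hypot(*v);ka=np.arctan2(v[1],v[0]);print("bar angle",ka,"centre",k[0]+18*u,"from box",o+R@[40,-1.5])
go(*(o+R@[40,-1.5]),z=129,yaw=ka+np.pi)
E
```

```text
plate 0.2848718206247269 [543.02735871 132.01660818] [[-65.2, -64.5], [-64.7, 64.3], [65.0, 65.2], [65.0, -64.9]]
cover [[-52.8, -51.8], [-52.8, -8.3], [-7.2, -8.6], [-7.1, -52.1]]
tab [[-44.3, -34.1], [-44.1, -25.4], [-17.1, -25.4], [-16.5, -34.3]]
disc [[38.1, -1.4]]
bar [[562.86251733 141.38600817]
 [597.29367565 142.81116092]] [[21.7, 3.4], [55.1, -4.9]]
bar angle 0.041367754504797065 centre [580.8471179  142.13041539] from box [581.8368177  141.81843926]
grasp [540.3 125.4 244.9] rot [ 3.141e+00 -2.000e-03 -2.872e+00] shift [-44.6   4.7 115.8] turn 0.229 q6 -1.75 F [-0.6  0.2  0.2]
```

Emit:
{"name": "shift_gripper", "arguments": {
  "steps": {"finger_gap": [50, 50, 50, 50, 50], "dx": [-30, -44.6, -44.6, -44.6, -44.6], "dy": [3, 4.7, 4.7, 4.7, 4.7], "dz": [0, 40, 80, 115, 115.8], "yaw": [0.12, 0.229, 0.229, 0.229, 0.229]}
}}

```text
time: 2.02
tool_pos: [580.2, 143.9, 286.4]
tcp_rot: [-3.141, -0.007, -3.097]
contact_force: [0.7, 0.2, -0.2]
grip_width: 51.0
finger_force: 0.0
```

Emit:
{"name": "shift_gripper", "arguments": {
  "steps": {"finger_gap": [0, 0, 0, 0, 0], "dx": [0, 0, 0, 0, 0], "dy": [0, 0, 0, 0, 0], "dz": [0, 0, 0, 0, 0], "yaw": [0, 0, 0, 0, 0]}
}}

```text
time: 2.65
tool_pos: [582.1, 141.0, 289.7]
tcp_rot: [-3.137, 0.001, -3.097]
contact_force: [-0.7, -9.9, 4.8]
grip_width: 11.2
finger_force: 30.0
```

```bash
python3 -c "
from h import *
go(581.8,141.8)"
```

```text
grasp [582.2 140.3 130.7] rot [-3.137e+00  1.000e-03 -3.097e+00] shift [ 0.3  1.5 -0. ] turn 0 q6 -1.5 F [-0.7 -9.9  4.8]
```

Emit:
{"name": "shift_gripper", "arguments": {
  "steps": {"finger_gap": [0, 0, 0, 0, 0], "dx": [0, 0, 0, 0, 0], "dy": [-1.4, -1.4, -1.4, -1.4, -1.4], "dz": [0, 0, 0, 0, 0], "yaw": [0.18, 0.36, 0.54, 0.72, 0.9]}
}}

```text
time: 3.28
tool_pos: [582.0, 140.3, 289.7]
tcp_rot: [-3.14, 0.002, 2.28]
contact_force: [-1.3, -7.1, 4.3]
grip_width: 10.9
finger_force: 30.0
```

Emit:
{"name": "shift_gripper", "arguments": {
  "steps": {"finger_gap": [0, 0, 0, 0], "dx": [0, 0, 0, 0], "dy": [0, 0, 0, 0], "dz": [0, 0, 0, 0], "yaw": [0.18, 0.36, 0.36, 0.36]}
}}

```text
time: 3.78
tool_pos: [581.9, 140.2, 289.7]
tcp_rot: [-3.141, 0.002, 1.925]
contact_force: [-1.2, -6.3, 3.9]
grip_width: 10.8
finger_force: 30.0
```

```bash
python3 -c "
from h import *
go(581.8,141.8)
from plant import bot;print(bot.get_obs()['moment'])"
```

```text
grasp [581.9 139.8 130.7] rot [-3.141e+00  2.000e-03  1.925e+00] shift [ 1.9  0.6 -0. ] turn 0 q6 -0.24 F [-1.2 -6.3  3.9]
[-1.21446961  0.34224577 -0.05126014]
```

Emit:
{"name": "shift_gripper", "arguments": {
  "steps": {"finger_gap": [40, 40, 40, 40, 40], "dx": [0, 0, 0, 0, 0], "dy": [0, 0, 0, 0, 0], "dz": [0, 0, -30, -60, -60], "yaw": [0, 0, 0, 0, 0]}
}}

```text
time: 4.4
tool_pos: [582.3, 141.8, 351.3]
tcp_rot: [3.136, 0.001, 1.926]
contact_force: [0.6, 0.1, -1.2]
grip_width: 39.9
finger_force: 0.0
```

Emit:
{"name": "shift_gripper", "arguments": {
  "steps": {"finger_gap": [40, 40, 40, 40, 40], "dx": [0, 0, 0, 0, 0], "dy": [0, 0, 0, 0, 0], "dz": [0, 0, 0, 0, 0], "yaw": [-0.185, -0.37, -0.555, -0.74, -0.925]}
}}

```text
time: 5.03
tool_pos: [581.6, 141.6, 347.4]
tcp_rot: [-3.141, -0.002, 2.857]
contact_force: [-0.1, 0.1, -0.6]
grip_width: 40.3
finger_force: 0.0
```

```bash
python3 -c "
from h import *
go(522.7,92.9,129,np.pi+.285)"
```

```text
grasp [581.3 141.6 188.4] rot [-3.141e+00 -2.000e-03  2.857e+00] shift [ 42.4 -63.2  59.5] turn -0.57 q6 -1.18 F [-0.1  0.1 -0.6]
```

Emit:
{"name": "shift_gripper", "arguments": {
  "steps": {"finger_gap": [40, 40, 40, 40], "dx": [20, 42.4, 42.4, 42.4], "dy": [-32, -63.2, -63.2, -63.2], "dz": [0, 0, 0, 0], "yaw": [-0.18, -0.36, -0.57, -0.57]}
}}

```text
time: 5.52
tool_pos: [522.8, 93.0, 348.1]
tcp_rot: [3.141, -0.001, -2.863]
contact_force: [0.1, 0.4, -0.8]
grip_width: 39.9
finger_force: 0.0
```

```bash
python3 - <<'E'
from h import *
from plant import bot
c=bot.capture("wrist");np.savez("w2.npz",**c);cv2.imwrite("pics/w2.png",c["color"][:,:,::-1])
go(522.7,92.9,129,np.pi+.285)
E
```

```text
grasp [522.9  93.2 189.2] rot [ 3.141e+00 -1.000e-03 -2.864e+00] shift [ 0.3 -0.2 60.2] turn -0.007 q6 -1.82 F [0.3 0.  0.2]
```

View pics/w2.png

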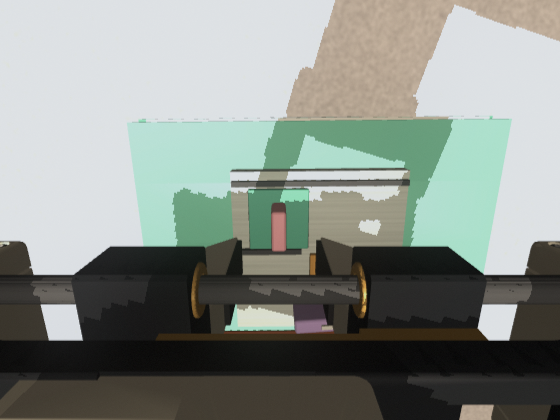

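The bolt (brass, at (312,262)) has drawn back. The tab at (279,228) is centred between the fingers, so I'll descend and grip it.

Emit:
{"name": "shift_gripper", "arguments": {
  "steps": {"finger_gap": [40, 40, 0, 0, 0], "dx": [0, 0, 0, 0, 0], "dy": [0, 0, 0, 0, 0], "dz": [40, 60, 60, 60, 60], "yaw": [0, 0, 0, 0, 0]}
}}

```text
time: 6.2
tool_pos: [523.2, 93.3, 288.9]
tcp_rot: [3.141, 0.0, -2.863]
contact_force: [-0.7, 0.2, -0.8]
grip_width: 14.6
finger_force: 0.0
```

```bash
python3 -c "
from h import *
go(522.7,92.9,129,np.pi+.285)"
```

```text
grasp [523.2  93.3 129.9] rot [ 3.141  0.    -2.863] shift [ 0.6 -0.2  0.9] turn -0.007 q6 -1.82 F [-0.7  0.2 -0.8]
```

Emit:
{"name": "shift_gripper", "arguments": {
  "steps": {"finger_gap": [0, 0, 0, 0, 0], "dx": [0, 0, 0, 0, 0], "dy": [0, 15, 30, 45, 58], "dz": [0, 0, 0, 0, 0], "yaw": [0, 0, 0, 0, 0]}
}}

```text
time: 6.82
tool_pos: [506.5, 150.1, 288.9]
tcp_rot: [3.141, -0.001, -2.862]
contact_force: [-1.4, -2.4, 0.9]
grip_width: 9.9
finger_force: 30.0
```

Emit:
{"name": "shift_gripper", "arguments": {
  "steps": {"finger_gap": [0, 0, 0], "dx": [0, 0, 0], "dy": [4, 4, 4], "dz": [0, 0, 0], "yaw": [0, 0, 0]}
}}

```text
time: 7.2
tool_pos: [506.2, 151.5, 288.9]
tcp_rot: [-3.138, -0.001, -2.862]
contact_force: [0.8, -13.0, 1.6]
grip_width: 9.8
finger_force: 30.0
```

```bash
python3 -c "
from h import *
go(522.7,92.9,129,np.pi+.285)"
```

```text
grasp [506.2 150.9 129.9] rot [-3.138e+00 -1.000e-03 -2.862e+00] shift [  0.2 -60.3   1.2] turn -0.005 q6 -1.7 F [  0.8 -13.    1.6]
```

The cover is at its stop: 13 N reaction after about 60 mm of travel. Now I'll release, rise, and photograph the open keyhole.

Emit:
{"name": "shift_gripper", "arguments": {
  "steps": {"finger_gap": [40, 40, 40, 40, 60], "dx": [0, 0, 0, 0, 40], "dy": [-3, -3, -3, -40, -60], "dz": [0, 0, -40, -90, -130], "yaw": [0, 0, 0, 0, 0]}
}}

```text
time: 7.82
tool_pos: [485.2, 83.5, 420.7]
tcp_rot: [-3.141, 0.003, -2.862]
contact_force: [0.6, -0.5, 0.4]
grip_width: 45.7
finger_force: 0.0
```

Emit:
{"name": "shift_gripper", "arguments": {
  "steps": {"finger_gap": [60, 60, 60], "dx": [-30, -50, -50], "dy": [0, 10, 10], "dz": [0, 0, 0], "yaw": [0, 0, 0]}
}}

```text
time: 8.2
tool_pos: [529.8, 108.4, 418.7]
tcp_rot: [3.141, 0.0, -2.861]
contact_force: [-0.1, -0.5, -0.1]
grip_width: 59.9
finger_force: 0.0
```

```bash
python3 - <<'E'
from h import *
from plant import bot
c=bot.capture("wrist");np.savez("w3.npz",**c);print(proj(c,[522.8,93,102]))
go(522.7,92.9)
a=dict(np.load("top0.npz"));hsv=cv2.cvtColor(a["color"],cv2.COLOR_RGB2HSV)
for r in range(216,244,2):print(r,[tuple(int(k) for k in hsv[r,x]) for x in (330,334,338,341,343,345,348,352,355)])
E
```

```text
[[263.42687798 182.88012557]]
grasp [529.2 108.  259.6] rot [ 3.141e+00 -1.000e-03 -2.861e+00] shift [ 10.4 -12.7   0. ] turn 0 q6 -1.79 F [-0.3 -0.  -0.2]
216 [(103, 29, 140), (102, 27, 140), (104, 28, 139), (102, 28, 139), (102, 28, 139), (103, 29, 140), (104, 27, 140), (104, 27, 140), (103, 29, 140)]
218 [(103, 26, 138), (105, 23, 135), (104, 27, 140), (103, 29, 140), (103, 29, 141), (104, 31, 141), (104, 31, 141), (103, 29, 140), (104, 27, 140)]
220 [(103, 15, 121), (20, 99, 121), (18, 55, 126), (18, 53, 125), (18, 47, 124), (18, 46, 123), (18, 46, 123), (21, 20, 125), (104, 27, 140)]
222 [(103, 15, 118), (21, 133, 127), (21, 135, 125), (21, 136, 120), (20, 130, 124), (20, 122, 125), (20, 134, 126), (20, 114, 125), (104, 27, 140)]
224 [(105, 17, 119), (21, 133, 127), (21, 134, 124), (15, 126, 75), (5, 
[... 675 characters left out ...]
126), (27, 114, 125), (26, 112, 105), (22, 53, 106), (26, 77, 122), (27, 114, 125), (27, 92, 125), (102, 31, 140)]
236 [(19, 21, 98), (23, 130, 124), (24, 127, 124), (24, 124, 125), (24, 129, 125), (24, 125, 126), (25, 123, 126), (26, 83, 126), (103, 29, 140)]
238 [(104, 25, 132), (26, 17, 108), (27, 23, 109), (24, 35, 110), (24, 49, 104), (23, 49, 109), (24, 57, 111), (30, 31, 117), (103, 29, 140)]
240 [(102, 28, 139), (103, 29, 139), (102, 28, 138), (103, 29, 139), (103, 30, 138), (103, 30, 138), (104, 28, 138), (102, 28, 138), (103, 29, 140)]
242 [(102, 28, 139), (103, 29, 140), (103, 29, 140), (102, 27, 140), (103, 29, 140), (102, 28, 139), (104, 27, 140), (101, 29, 139), (103, 29, 140)]
```

Emit:
{"name": "shift_gripper", "arguments": {
  "steps": {"finger_gap": [60, 60, 60, 60, 60], "dx": [16, 32, 48, 64, 80], "dy": [-55, -110, -165, -220, -275], "dz": [0, 0, 0, 0, 0], "yaw": [0, 0, 0, 0, 0]}
}}

```text
time: 8.88
tool_pos: [527.4, -180.6, 418.9]
tcp_rot: [3.141, -0.0, -2.862]
contact_force: [0.6, 0.0, 0.9]
grip_width: 60.0
finger_force: 0.0
```

```bash
python3 -c "
from h import *
a=dict(np.load('top0.npz'));print(ray(a,[344.3,229],87),ray(a,[343,229],45))
go(515,-297,yaw=np.pi)"
```

```text
[[ 513.10386197 -294.35019717   87.        ]] [[ 514.87209541 -295.04255825   45.        ]]
grasp [ 527.4 -180.6  259.9] rot [ 3.141 -0.    -2.862] shift [  44.  -108.5   -0. ] turn 0.279 q6 -2.32 F [0.6 0.  0.9]
```

Emit:
{"name": "shift_gripper", "arguments": {
  "steps": {"finger_gap": [60, 60, 60, 60], "dx": [18, 34, 34, 34], "dy": [-50, -105, -105, -105], "dz": [0, 0, 0, 0], "yaw": [0.14, 0.279, 0.279, 0.279]}
}}

```text
time: 9.38
tool_pos: [524.1, -288.9, 418.6]
tcp_rot: [3.14, -0.001, -3.141]
contact_force: [-0.3, 0.0, -0.2]
grip_width: 60.0
finger_force: 0.0
```

```bash
python3 - <<'E'
from h import *
from plant import bot
c=bot.capture("wrist");np.savez("w4.npz",**c)
go(515,-295)
p=proj(c,[513,-294.5,87])[0];print(p)
w=dict(np.load("w3.npz"));x,y=263,183
A=cv2.resize(w["color"][y-50:y+50,x-40:x+40,::-1],None,fx=5,fy=5,interpolation=0)
x,y=p.astype(int);x0,y0=x-40,y-40;print(x0,y0)
B=cv2.resize(c["color"][y0:y0+100,x0:x0+80,::-1],None,fx=5,fy=5,interpolation=0)
cv2.imwrite("pics/w34.png",np.hstack([A,B]))
E
```

```text
grasp [ 524.3 -288.1  259.8] rot [ 3.141 -0.    -3.14 ] shift [ 9.3 -6.9 -0. ] turn 0 q6 -2.2 F [-0.1  0.8  0.2]
[270.99241469 180.43263932]
230 140
```

View pics/w34.png

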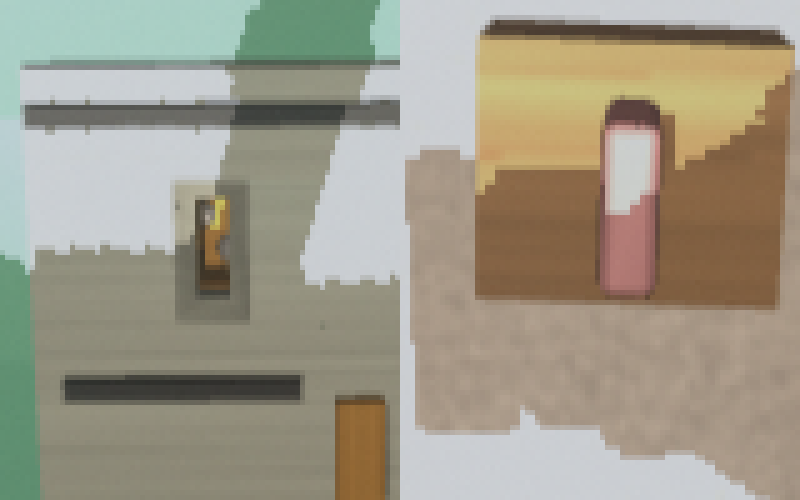

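The left crop shows the open keyhole, with the chamfer rectangle at crop (175–249,181–322). The right crop shows the key's bow top at (204–261,122) to (198–256,297) and the block top with corners (81,37), (394,44), (380,308) and (75,298).

```bash
python3 - <<'E'
from h import *
w=dict(np.load("w3.npz"));c=dict(np.load("w4.npz"))
f=lambda c,p,o,z:ray(c,np.array(p)/5+o-.5,z)[:,:2]
K=f(w,[[175,181],[249,181],[249,322],[175,322]],[223,133],102);print("keyhole",K.mean(0).round(1),[round(float(np.arctan2(*(K[j]-K[i])[::-1])),3) for i,j in((0,3),(1,2))])
k=f(c,[[204,122],[261,122],[256,297],[198,297]],[230,140],87);m=(k[2]+k[3]-k[0]-k[1])
print("key",k.mean(0).round(1),"yaw",np.arctan2(m[1],m[0]),"len",np.hypot(*m)/2)
B=f(c,[[81,37],[394,44],[380,308],[75,298]],[230,140],45)
y,o,R=fit(np.array([[-30,-35],[-30,35],[30,35],[30,-35.]]),B);print("block",y,o,((B-o)@R).round(1).tolist())
go(*k.mean(0),z=68,yaw=y)
E
```

```text
keyhole [522.5  94.4] [0.262, 0.275]
key [ 514.3 -290.1] yaw -0.03293852584435401 len 35.66359300158382
block -0.03245658984264897 [ 514.57561835 -289.79262743] [[-29.6, -34.3], [-30.4, 34.7], [30.0, 35.0], [29.9, -35.4]]
grasp [ 524.3 -288.1  259.8] rot [ 3.141 -0.    -3.14 ] shift [ 10.   -2.1 191.8] turn 0.034 q6 -2.2 F [-0.1  0.8  0.2]
```

Emit:
{"name": "shift_gripper", "arguments": {
  "steps": {"finger_gap": [60, 60, 60, 60, 60], "dx": [10, 10, 10, 10, 10], "dy": [-3.3, -3.3, -3.3, -3.3, -3.3], "dz": [40, 90, 130, 165, 190.5], "yaw": [0.034, 0.034, 0.034, 0.034, 0.034]}
}}

```text
time: 10.05
tool_pos: [514.7, -290.5, 227.2]
tcp_rot: [3.14, -0.001, 3.111]
contact_force: [0.1, 0.4, 0.7]
grip_width: 59.9
finger_force: 0.0
```

Emit:
{"name": "shift_gripper", "arguments": {
  "steps": {"finger_gap": [60, 0, 0, 0, 0], "dx": [0, 0, 0, 0, 0], "dy": [0, 0, 0, 0, 0], "dz": [0, 0, 0, 0, 0], "yaw": [0, 0, 0, 0, 0]}
}}

```text
time: 10.68
tool_pos: [514.6, -292.7, 228.9]
tcp_rot: [-3.141, 0.001, 3.108]
contact_force: [-0.6, 0.4, 0.7]
grip_width: 24.8
finger_force: 0.0
```

```bash
python3 -c "
from h import *
go(514.4,-291,68)"
```

```text
grasp [ 514.7 -292.7   69.9] rot [-3.141e+00  1.000e-03  3.108e+00] shift [0.4 1.7 1.9] turn 0 q6 -2.18 F [-0.6  0.4  0.7]
```

Emit:
{"name": "shift_gripper", "arguments": {
  "steps": {"finger_gap": [0, 0, 0], "dx": [0, 0, 0], "dy": [0, 0, 0], "dz": [0, 0, 0], "yaw": [0, 0, 0]}
}}

```text
time: 11.05
tool_pos: [514.6, -292.6, 228.5]
tcp_rot: [3.142, 0.0, 3.108]
contact_force: [-0.0, 0.1, 1.7]
grip_width: 11.8
finger_force: 30.0
```

```bash
python3 -c "
from h import *
go(514.4,-291,68)"
```

```text
grasp [ 514.6 -292.6   69.5] rot [3.142 0.    3.108] shift [0.2 1.6 1.5] turn 0 q6 -2.18 F [-0.   0.1  1.7]
```

Emit:
{"name": "shift_gripper", "arguments": {
  "steps": {"finger_gap": [0, 0, 0, 0, 0], "dx": [0, 0, 0, 0, 0], "dy": [0, 0, 0, 20, 70], "dz": [-15, -40, -80, -120, -125], "yaw": [0, 0, 0, 0, 0]}
}}

```text
time: 11.68
tool_pos: [517.3, -223.7, 357.5]
tcp_rot: [-3.138, 0.007, 3.105]
contact_force: [0.0, 0.9, -0.7]
grip_width: 12.1
finger_force: 30.0
```

```bash
python3 -c "
from h import *
go(522.8,93.1,195,.285)"
```

```text
grasp [ 518.4 -224.3  198.5] rot [-3.138  0.007  3.105] shift [  7.2 317.4   2.2] turn -0.322 q6 -2.08 F [ 0.   0.9 -0.7]
```

Emit:
{"name": "shift_gripper", "arguments": {
  "steps": {"finger_gap": [0, 0, 0, 0, 0], "dx": [2, 3, 5, 6, 7], "dy": [55, 110, 165, 220, 275], "dz": [0, 0, 0, 0, 0], "yaw": [-0.06, -0.12, -0.18, -0.25, -0.32]}
}}

```text
time: 12.3
tool_pos: [519.0, 54.1, 354.5]
tcp_rot: [-3.141, 0.001, -2.853]
contact_force: [0.2, 0.5, 0.1]
grip_width: 12.0
finger_force: 30.0
```

```bash
python3 -c "
from h import *
go(522.8,93.1,166,.285)"
```

```text
grasp [519.2  54.1 195.5] rot [-3.141e+00  1.000e-03 -2.853e+00] shift [-14.5  36.3  29.5] turn 0.003 q6 -1.9 F [0.2 0.5 0.1]
```

Emit:
{"name": "shift_gripper", "arguments": {
  "steps": {"finger_gap": [0, 0, 0, 0, 0], "dx": [-14.5, -14.5, -14.5, -14.5, -14.5], "dy": [36.3, 36.3, 36.3, 36.3, 36.3], "dz": [0, 0, 28, 28, 28], "yaw": [0.003, 0.003, 0.003, 0.003, 0.003]}
}}

```text
time: 12.92
tool_pos: [523.2, 90.6, 326.4]
tcp_rot: [-3.141, 0.001, -2.859]
contact_force: [0.6, -0.4, -0.0]
grip_width: 11.9
finger_force: 30.0
```

```bash
python3 - <<'E'
from h import *
go(522.8,93.1,155,.285)
from plant import bot
c=bot.capture("wrist");np.savez("w5.npz",**c);s=bot.capture("side")
p=proj(s,[522.8,93.1,110])[0].astype(int)
B=cv2.resize(s["color"][p[1]-45:p[1]+45,p[0]-45:p[0]+45,::-1],(400,400),interpolation=2)
A=cv2.resize(c["color"][150:290,200:340,::-1],(400,400),interpolation=0)
cv2.imwrite("pics/w5.png",np.hstack([A,B]))
E
```

```text
grasp [523.3  90.6 167.4] rot [-3.141e+00  1.000e-03 -2.859e+00] shift [-0.2  2.6 12.4] turn -0.003 q6 -1.83 F [ 0.6 -0.4 -0. ]
```

View pics/w5.png

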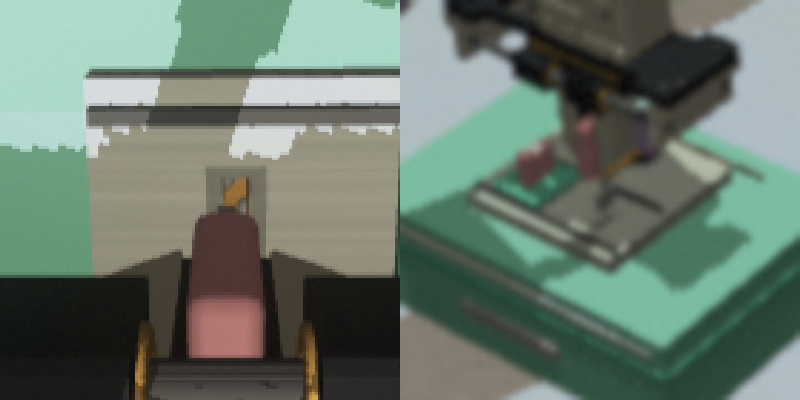

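Both views show the key held upright, about 2–3 mm short of the keyhole in box y: keyhole centre is at crop column 236 and the bow at 227. I'll correct by 2.6 mm and start the insertion.

Emit:
{"name": "shift_gripper", "arguments": {
  "steps": {"finger_gap": [0, 0, 0, 0, 0], "dx": [-0.2, -0.2, -0.2, -0.2, -0.2], "dy": [2.6, 2.6, 2.6, 2.6, 2.6], "dz": [0, 0, 8, 14, 18], "yaw": [-0.003, -0.003, -0.003, -0.003, -0.003]}
}}

```text
time: 13.65
tool_pos: [522.2, 93.9, 306.7]
tcp_rot: [3.141, -0.001, -2.855]
contact_force: [0.1, 0.1, -0.7]
grip_width: 11.8
finger_force: 30.0
```

```bash
python3 -c "
from h import *
go(522.8,93.1,128.5,.285)"
```

```text
grasp [522.1  93.9 147.7] rot [ 3.141e+00 -1.000e-03 -2.855e+00] shift [-0.5 -1.  19.2] turn 0.001 q6 -1.82 F [ 0.1  0.1 -0.7]
```

Emit:
{"name": "shift_gripper", "arguments": {
  "steps": {"finger_gap": [0, 0, 0, 0, 0], "dx": [0, -1, 0.7, -1, 0.7], "dy": [-1, 0, -1.5, 0, -1.5], "dz": [4, 8, 11, 14, 17], "yaw": [0, 0, 0, 0, 0]}
}}

```text
time: 14.28
tool_pos: [522.8, 92.4, 291.4]
tcp_rot: [-3.142, 0.004, -2.856]
contact_force: [0.6, 3.9, 9.8]
grip_width: 11.9
finger_force: 30.0
```

```bash
python3 -c "
from h import *
go(522.8,93.1,128.5,.285)"
```

```text
grasp [523.3  92.6 132.4] rot [-3.142  0.004 -2.856] shift [0.4 0.7 3.9] turn 0.001 q6 -1.83 F [0.6 3.9 9.8]
```

Emit:
{"name": "shift_gripper", "arguments": {
  "steps": {"finger_gap": [0, 0, 0, 0, 0], "dx": [-1, 0.7, -1, 0.7, 0], "dy": [1.2, -0.6, 1.2, -0.6, 0.5], "dz": [3, 5, 6, 7, 7], "yaw": [0, 0, 0, 0, 0]}
}}

```text
time: 14.9
tool_pos: [522.4, 93.2, 286.7]
tcp_rot: [-3.141, 0.005, -2.856]
contact_force: [-5.6, -1.5, 25.2]
grip_width: 12.0
finger_force: 30.0
```

```bash
python3 -c "
from h import *
go(522.8,93.1,128.5,.285)"
```

```text
grasp [523.2  93.4 127.7] rot [-3.141  0.005 -2.856] shift [ 0.5 -0.2 -0.8] turn 0.001 q6 -1.83 F [-5.6 -1.5 25.2]
```

Reading 25 N at floor depth means the key is home. I'll ease the push and turn it clockwise.

Emit:
{"name": "shift_gripper", "arguments": {
  "steps": {"finger_gap": [0, 0, 0, 0, 0], "dx": [0, 0, 0, 0, 0], "dy": [-0.3, -0.3, -0.3, -0.3, -0.3], "dz": [-1.5, -2, -2, -2, -2], "yaw": [0.1, 0.28, 0.46, 0.64, 0.82]}
}}

```text
time: 15.52
tool_pos: [522.6, 92.6, 287.1]
tcp_rot: [3.139, 0.003, 2.602]
contact_force: [-1.4, -1.1, 11.7]
grip_width: 11.8
finger_force: 30.0
```

```bash
python3 -c "
from h import *
go(522.8,93.1,128.5,.285)
from plant import bot;print(bot.get_obs()['moment'])"
```

```text
grasp [523.2  92.7 128.1] rot [3.139e+00 3.000e-03 2.602e+00] shift [ 0.6  0.1 -0.4] turn -0.825 q6 -1.0 F [-1.4 -1.1 11.7]
[-0.23815436  0.21918293  0.09007607]
```

Emit:
{"name": "shift_gripper", "arguments": {
  "steps": {"finger_gap": [0, 0, 0, 0, 0], "dx": [0, 0, 0, 0, 0], "dy": [0, 0, 0, 0, 0], "dz": [0, 0, 0, 0, 0], "yaw": [0.18, 0.36, 0.54, 0.72, 0.86]}
}}

```text
time: 16.15
tool_pos: [522.4, 92.4, 287.1]
tcp_rot: [3.139, 0.001, 1.743]
contact_force: [-2.6, -2.4, 12.9]
grip_width: 12.2
finger_force: 30.0
```

Emit:
{"name": "shift_gripper", "arguments": {
  "steps": {"finger_gap": [0, 0], "dx": [0, 0], "dy": [0, 0], "dz": [0, 0], "yaw": [0.01, 0.01]}
}}

```text
time: 16.4
tool_pos: [522.4, 92.4, 287.1]
tcp_rot: [3.139, 0.001, 1.738]
contact_force: [-2.0, -1.6, 11.8]
grip_width: 11.5
finger_force: 30.0
```

```bash
python3 - <<'E'
from h import *
go(522.8,93.1,128.5,.285)
from plant import bot;o=bot.get_obs();print(o['moment'],"turned",(3.4266-o['tcp_rot'][2]))
s=bot.capture("side");c=bot.capture("wrist");p=proj(s,[522.8,93.1,120])[0].astype(int)
B=cv2.resize(s["color"][p[1]-45:p[1]+45,p[0]-45:p[0]+45,::-1],(400,400),interpolation=2)
A=cv2.resize(c["color"][120:320,180:380,::-1],(400,400),interpolation=0)
cv2.imwrite("pics/w6.png",np.hstack([A,B]))
E
```

```text
grasp [522.9  92.4 128.1] rot [3.139e+00 1.000e-03 1.738e+00] shift [ 0.7  0.  -0.4] turn 1.453 q6 -0.14 F [-2.  -1.6 11.8]
[-0.56211097  0.42511719  0.09262527] turned 1.6886793425538105
```

View pics/w6.png

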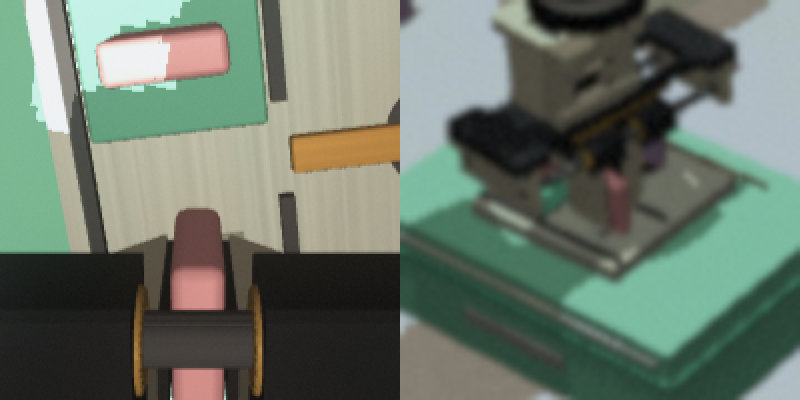

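The key is seated and turned with its bow square in the jaws. The cover is open, at crop (70–265,0–140), and the bolt is drawn back. I'll add a small extra turn against the stop for margin and check the moment.

Emit:
{"name": "shift_gripper", "arguments": {
  "steps": {"finger_gap": [0, 0, 0], "dx": [0, 0, 0], "dy": [0, 0, 0], "dz": [0, 0, 0], "yaw": [0.06, 0.06, 0.06]}
}}

```text
time: 16.88
tool_pos: [522.4, 92.4, 287.1]
tcp_rot: [3.139, 0.001, 1.678]
contact_force: [-1.4, -1.2, 12.7]
grip_width: 11.6
finger_force: 30.0
```

```bash
python3 -c "
from plant import bot;o=bot.get_obs();print(o['moment'],o['contact_force'],'turned',(3.4266-o['tcp_rot'][2]))"
```

```text
[-0.58052235  0.48031927  0.09221166] [-1.39888836 -1.16463347 12.71721437] turned 1.7485613235103439
```

Emit:
{"name": "shift_gripper", "arguments": {
  "steps": {"finger_gap": [0, 0, 0], "dx": [0, 0, 0], "dy": [0, 0, 0], "dz": [0, 0, 0], "yaw": [0.04, 0.04, 0.04]}
}}

```text
time: 17.25
tool_pos: [522.4, 92.4, 287.1]
tcp_rot: [3.139, 0.0, 1.638]
contact_force: [-2.3, -1.7, 11.8]
grip_width: 11.5
finger_force: 30.0
```

```bash
python3 - <<'E'
from plant import bot
import numpy as np
o=bot.get_obs();print(o['moment'],'turned',(3.4266-o['tcp_rot'][2]))
# bow direction in wrist image: edges of pink region
c=bot.capture("wrist");h=cv=__import__("cv2").cvtColor(c["color"],41)
for r in range(252,286,3):
    x=[i for i in range(240,320) if (h[r,i,0]>165 or h[r,i,0]<8) and h[r,i,1]>60 and h[r,i,2]>60];print(r,min(x,default=0),max(x,default=0))
E
```

```text
[-0.52798431  0.49890329  0.2019708 ] turned 1.788206054998796
252 266 291
255 265 291
258 265 292
261 265 292
264 265 292
267 265 292
270 265 292
273 265 292
276 0 0
279 0 0
282 0 0
285 0 0
```

The moment rose to 0.20 N m, so the plug is on its stop, and the key is still square in the jaws. Handing in.

```bash
python3 -c "
from plant import bot;print(bot.close_job())"
```

```text
the job is handed in; nothing more can be done
None
```

I handed the job in at about 17 s with the clamp turned, the cover slid to its stop, and the key fully home, turned clockwise to the lock's stop and still gripped there; the judged result was not shown to me.

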